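# Stop the block heater's shaker and hold its lid half open

### The job

With the block heater's lid still shut, turn the black spring-return switch on the control box clockwise all the way to its stop and let it spring back: that halts the shaking. Then raise the heater's steel lid by its handle to 45 degrees and finish while still holding it there with the gripper, steady, so that I can reach the tubes; it falls shut if let go. Leave the tip box, bottle and beaker where they are.

Things in the scene. Friction and masses are not known exactly. Their poses are not given: they have to be found in the camera images.
- heater: White bench block heater, fixed, 280 (x) x 300 (y) x 130 mm high, an open well with tubes under the steel lid. Origin: centre of its underside. Its x axis points from its front (robot side, with the small grey panel) to its back, z up.
- lid_handle (a point): Middle of the grip bar of the lid's black bow handle. The bar is round, 12 mm in diameter, 110 mm long between the centres of its two uprights, parallel to the heater's y axis. With the lid shut it is 181 mm above the bench, its centre 40 mm above the lid's upper face (34 mm free below it), 165 mm in front of the hinge axis and 50 mm above it. The point turns with the lid.
- lid_hinge (a point): Middle of the lid's hinge axis, 131 mm above the bench and 70 mm behind the heater's centre; the axis runs along the heater's y. The lid is a steel plate 215 mm (from hinge to front) x 280 x 10 mm, about 0.5 kg (varies), lying level when shut; the hinge axis is at its lower face's back edge.
- lid (a joint): Angle of the lid in rad: 0 shut (level), grows as the front rises towards the back, 0.785 is 45 degrees, stop at 1.3. From every angle it falls shut when let go.
- control: White control box, fixed to the bench, 140 (x) x 100 (y) x 60 mm high, on the left or on the right of the heater. Origin: centre of its underside; z up.
- switch_grip (a point): On the vertical axis of the black switch on the control box, at the height to grip, 92 mm above the bench. The switch is a round foot 48 mm across with an upright bar grip 46 mm long, 14 mm thick, from 74 to 104 mm above the bench. At rest the bar's length lies along the control box's x axis.
- switch (a joint): Angle of the switch in rad: 0 at rest, grows as it turns clockwise seen from above, stop at 1.2. A spring drives it back to 0 when let go (0.015 to 0.09 N m).
- tipbox_center (a point): Bystander: grey box of pipette tips with rows of small round tip ends on top, 120 x 85 x 65 mm, loose, on the side of the heater opposite the control box. Its centre.
- bottle_center (a point): Bystander: amber bottle 64 mm across, 140 mm high, loose, beside the heater's back. Its centre, 70 mm above the bench.
- beaker_center (a point): Bystander: glass beaker 70 mm across, 90 mm high, loose, beside the heater's back on the other side. Its centre, 45 mm above the bench.
There are look-alikes about, which are no part of the job. Several things have the shape of the control; the one meant has the colours described above.

How it is judged (in metres and radians):
On the way, in this order (a step that is already met when the one before it is completed fails the run):
1. the switch is turned to its stop while the lid is shut (value of joint switch above 1.1 rad and value of joint lid below 0.08 rad), for 0.1 s.
2. the switch is let go and has sprung back, the lid still shut (value of joint switch below 0.1 rad and contact force between the fingers and control below 0.2 N and value of joint lid below 0.08 rad), for 0.1 s.
3. the lid is held near 45 degrees (value of joint lid between 0.655 and 0.915 rad and contact force between the fingers and heater above 0.5 N), for 0.2 s.
At the end, for the whole second after the job is handed in: The lid is held still by the gripper's fingers at 45 degrees (within 7.4 degrees, slower than 0.1 rad/s), the switch is back at rest (within 0.1 rad), and tip box, bottle and beaker are within 30 mm of where they began, so nothing else props the lid (all of step 3 and velocity of joint lid between -0.1 and 0.1 rad/s and value of joint switch below 0.1 rad and distance of each of tipbox_center, bottle_center, beaker_center from where it was at the start of the episode below 0.03 m); the arm keeps its last pose, push and grip.
It fails at once if a bystander is moved more than 30 mm (distance of any of tipbox_center, bottle_center, beaker_center from where it was at the start of the episode above 0.03 m).
It also fails if it takes over 50 s, if anything falls off the work surface, if the arm or the gripper's body presses on something with over 40 N, if the wrist force passes 120 N, or if a joint passes its speed limit or range.

### The arm

A 7-joint arm with a two-finger parallel gripper is mounted at the origin on the work surface. World frame = base frame: x ahead of the robot, y to its left, z up, the work surface at z = 0. Lengths are in mm, angles in rad, forces in N, time in s.
With the tool pointing down it reaches from about 425 to 875 mm from the base axis. Payload 4.7 kg.
Tool frame: the origin (TCP) lies midway between the tips of the shut fingers; the grasp point (between the pads) lies 19 mm behind it (ctrl.tcp_to_grasp is the distance from the TCP to the grasp point, in mm); x points along the fingers, z is the direction in which the jaws open and shut, and the axes are right-handed (so a half turn about x gives the same grasp; the last joint's range is limited). The gripper opens to 87 mm and grips with 3 to 60 N. Pads are 19 mm wide; open, the fingers measure 117 mm over their backs; the gripper's body (75 mm by 190 mm) begins 51 mm behind the grasp point.
Start: joints at [1.232, 0.321, -0.07, 1.45, 0.023, 1.371, -0.057], TCP at [224.573, -609.994, 222.587] pointing down, gripper open.
Joint ranges: [-2.86, 2.86], [-0.3, 2.09], [-1.38, 1.24], [0.06, 2.45], [-1.56, 4.7], [0.09, 2.05], [-2.69, 2.69]. Speed limits (rad/s): [2.57, 2.57, 3.14, 3.14, 3.14, 3.14, 3.14].

### API

Orientations are given as a unit quaternion [x, y, z, w].
In Python, from cell import ctrl gives the robot as it stands.
- The arm moves only by the tool apply_moves, never from a script. Its argument "deltas" is a list of rows, each a list of 3 entries, a list of its own where there are three numbers: the shift along the tool's x, y, z in cm, then the turn, a rotation vector about the tool's x, y, z in rad, then the closure, from 0 (fully open) to 1 (shut). In form: [[[dx, dy, dz], [rx, ry, rz], fingers], ...]. A call has exactly 8 rows; each row shifts and turns the commanded pose from where the row before left it, along the tool's axes as they then stand; what a row does not reach is not made up. A row lasts 1/8 s, in which the tool goes at most 62.5 mm and 10.7 degrees, less where a joint would pass 70% of its speed; a pose out of reach is approached as far as the arm can. A call is refused whole if a number of a shift passes 6.25 or a number of a turn 0.188, either way. A call with a gripper value outside its range is refused whole. The fingers move at their own pace and stop on an object; "squeeze" is the grip in N (left out, the last holds). Time passes only in rows, so rows that do not move let the fingers close, or fill a call up. It gives the time, the measured TCP pose, the force and the opening at its end, in the units of the state.
- ctrl.sense(): the state, without advancing time (a new reading comes with each control period).
- ctrl.capture(name): name is "scene" or "top" or "wrist"; returns a dict with "color" (420x560x3 uint8, red, green, blue), "z_map" (420x560 float32, mm along the optical axis (not along the pixel's ray), 0 where there is no reading), "camera_matrix" (3x3 intrinsics, pixels), "eye" and "orientation" of the camera in the world. Camera axes: x right, y up, looking along -z (the intrinsics and any distortion apply to the point x, -y, -z); pixel columns grow to the right and rows downward; lengths in mm; the calibration is good to about 2 mm. A picture is of the moment at which its call begins.
- ctrl.job_done(): hands the job in, once; it reports no verdict.
The state is a dict: "time": time; "joints": joint angles; "joint_velocities": joint speeds; "tau": joint torques, N m; "eef_pos": TCP position; "tcp_rot": TCP orientation; "ft_force": force on the tool from outside, world axes, zero at the start; "ft_torque": the same for the moment, N m; "opening": finger opening in mm.
Only numpy, scipy, OpenCV 4.12 (cv2) and the standard library are available. Lean on these libraries where they do the work, as an engineer would, in place of code of your own. Each camera call takes 0.05 s, during which the arm holds its last target. There are 200 camera calls.

## Working session

There is one attempt and no reset: what is moved stays moved. The work goes in short steps, Python scripts to look and compute and a tool call to move; the robot and the scene stay as the last step left them, time stands still between calls to the robot, and variables do not carry over. Pictures are saved under pics/ and viewed, about 8 in all and at most 12, crops included, and the job is handed in when it is done.

Besides the shell and the picture viewer there is one more tool, called after "Request:" in YAML: its name, and indented under it one key for each argument. apply_moves: Moves the arm, as the interface text tells. Its arguments: {"type":"object","properties":{"deltas":{"type":"array"},"squeeze":{"type":"number"}},"required":["deltas"]}

```bash
mkdir -p pics
cat > h.py <<'E'
import numpy as np, cv2
from scipy.spatial.transform import Rotation as R
from cell import ctrl
def save(n,f):
    c=ctrl.capture(n); cv2.imwrite('pics/'+f+'.png',cv2.cvtColor(c['color'],cv2.COLOR_RGB2BGR)); np.savez('pics/'+f,**c); return c
def pt(c,u,v,z=None):
    """world point of pixel; at world height z if given, else by depth"""
    K=c['camera_matrix']; q=np.array(c['orientation']); M=R.from_quat(q).as_matrix() if q.size==4 else q
    d=M@(np.array([(u-K[0,2])/K[0,0],-(v-K[1,2])/K[1,1],-1]))
    e=np.array(c['eye'])
    s=c['z_map'][int(round(v)),int(round(u))] if z is None else (z-e[2])/d[2]
    return e+s*d
E
python3 - <<'E'
from h import *
for n in('top','scene'):
    c=save(n,n+'0'); print(n,c['eye'],c['orientation'],c['camera_matrix'],c.keys())
print(ctrl.sense())
E
```

```text
top [ 320.35663403 -136.73990891 1195.0605808 ] [-0.05737721  0.0694336   0.70619333 -0.7022662 ] [[379.65090628   0.         284.89262685]
 [  0.         379.65090628 211.52573801]
 [  0.           0.           1.        ]] dict_keys(['color', 'z_map', 'camera_matrix', 'eye', 'orientation'])
scene [1036.05018839 -791.78230615  763.53721049] [0.40641624 0.14860563 0.29507554 0.85186421] [[404.44285463   0.         280.51950291]
 [  0.         404.44285463 203.48543105]
 [  0.           0.           1.        ]] dict_keys(['color', 'z_map', 'camera_matrix', 'eye', 'orientation'])
{'time': 0.1, 'joints': array([ 1.23213647,  0.3217256 , -0.07009538,  1.45158804,  0.02262809,
        1.37081836, -0.05690883]), 'joint_velocities': array([ 0.00146129, -0.0021466 ,  0.00062847, -0.00332358, -0.00030195,
       -0.00011196, -0.00027075]), 'tau': array([-7.98824976e-05, -4.92573059e+01, -4.05669389e-01, -3.13399994e+01,
       -6.40120707e-02,  3.94974905e-02,  7.55257292e-05]), 'eef_pos': array([ 224.3390377 , -609.5064478 ,  221.56851777]), 'tcp_rot': array([ 0.4048174 ,  0.58051445, -0.4041802 ,  0.57945164]), 'ft_force': array([-0.21832203,  0.45404099, -0.23244329]), 'ft_torque': array([-0.00999567,  0.02306664, -0.03349216]), 'opening': 86.91693439499215}
```

View pics/top0.png

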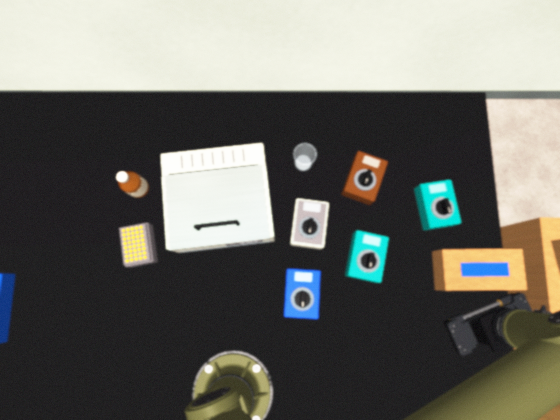

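View pics/scene0.png

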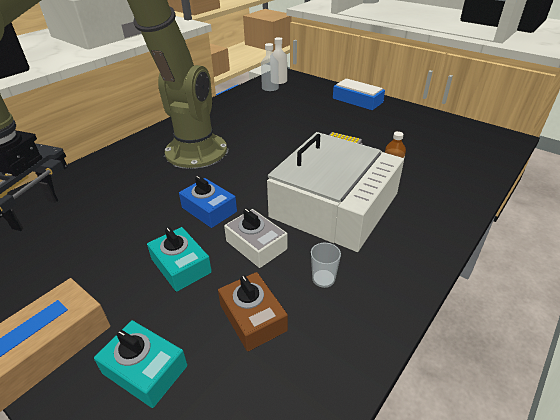

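The top view shows five switch boxes: white (310,224), blue (302,294), teal (368,257), teal (438,205) and brown (366,178). By the description I choose the white one next to the heater. The heater handle runs about (197,226)–(239,223). I'll check this in an enlarged crop.

Run:
```python
from h import *
a=cv2.imread('pics/top0.png')[130:270,150:340]
cv2.imwrite('pics/crop1.png',cv2.resize(a,None,fx=4,fy=4,interpolation=cv2.INTER_CUBIC))
```

```text
(no output)
```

View pics/crop1.png

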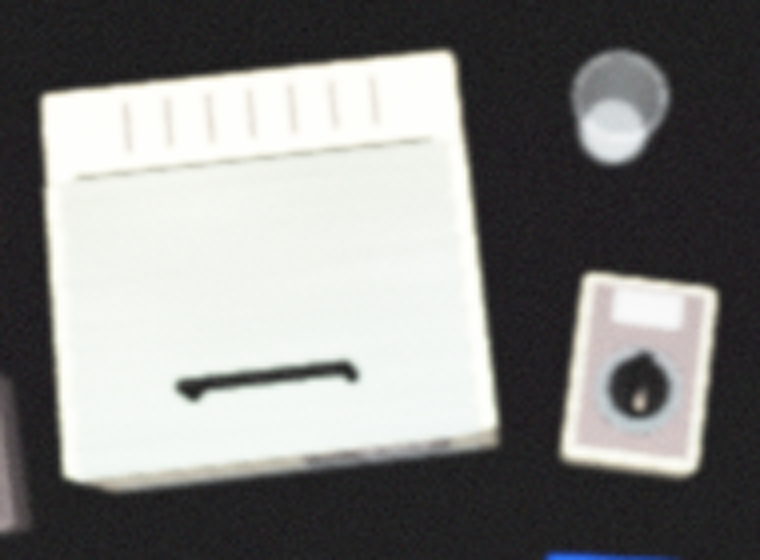

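The crop confirms it: a white control box with a black switch, axis near crop (640,390). Its bar lies along the box length. The handle bar runs about (185,384)–(350,367). Next I measure, using the depth image as a cross-check.

Run:
```python
from h import *
c=dict(np.load('pics/top0.npz'))
P=lambda x,y,z:pt(c,150+(x+.5)/4-.5,130+(y+.5)/4-.5,z)
cs=np.array([P(587,272,60),P(718,290,60),P(697,474,60),P(561,460,60)]);print('control',cs.round(1),cs.mean(0))
f=(cs[0]+cs[1]-cs[2]-cs[3]);print('yaw',np.arctan2(f[1],f[0]),np.linalg.norm(f)/2)
l=(cs[0]+cs[3]-cs[1]-cs[2]);print('yaw(y)',np.arctan2(-l[0],l[1]),np.linalg.norm(l)/2)
a,b=P(185,384,181),P(350,367,181);print('handle',a,b,(a+b)/2,'yaw',np.arctan2(-(a-b)[0],(a-b)[1]),np.linalg.norm(a-b))
a,b=P(42,93,130),P(455,52,130);print('back',a,b,'yaw',np.arctan2(-(a-b)[0],(a-b)[1]),np.linalg.norm(a-b))
for n in('top','scene'):
    c=dict(np.load(f'pics/{n}0.npz'));v,u=np.mgrid[:420,:560];K=c['camera_matrix']
    d=np.stack([(u-K[0,2])/K[0,0],-(v-K[1,2])/K[1,1],-np.ones(u.shape)],-1)@R.from_quat(c['orientation']).as_matrix().T
    X=c['eye']+d*c['z_map'][...,None]; ok=c['z_map']>0
    def st(nm,m):
        p=X[m&ok]; 
        if len(p)<4: print(n,nm,len(p));return
        r=cv2.minAreaRect(p[:,:2].astype(np.float32)); print(n,nm,len(p),p.mean(0).round(1),r)
    reg=lambda x0,x1,y0,y1,z0,z1:(X[...,0]>x0)&(X[...,0]<x1)&(X[...,1]>y0)&(X[...,1]<y1)&(X[...,2]>z0)&(X[...,2]<z1)
    h=P(268,375,181); s=P(640,390,92)
    st('handle',reg(h[0]-50,h[0]+50,h[1]-80,h[1]+80,168,200))
    st('bar',reg(s[0]-50,s[0]+50,s[1]-50,s[1]+50,94,115))
    st('ctop',reg(s[0]-95,s[0]+95,s[1]-75,s[1]+75,50,66))
    st('heat',reg(h[0]-150,h[0]+350,h[1]-200,h[1]+200,120,150))
```

```text
control [[ 569.5 -192.4   60. ]
 [ 555.1 -292.4   60. ]
 [ 414.6 -272.8   60. ]
 [ 425.7 -171.1   60. ]] [ 491.19953377 -232.16607478   60.        ]
yaw -0.1429721872044461 143.59481826567622
yaw(y) -0.12558118745756966 101.66186387224138
handle [466.89225303  84.68506874 181.        ] [477.94422845 -25.73435126 181.        ] [472.41824074  29.47535874 181.        ] yaw 0.09975861845623346 110.97114252364577
back [689.0554615  207.15708816 130.        ] [720.22087408 -93.7218694  130.        ] yaw 0.10321315337240924 302.4887271366891
top handle 206 [471.   31.2 185.8] ((471.5412902832031, 32.3397331237793), (12.226542472839355, 120.6295166015625), 6.280020236968994)
top bar 73 [ 477.3 -227.6  104.2] ((477.75738525390625, -228.11636352539062), (13.758099555969238, 44.862388610839844), 82.82196044921875)
top ctop 1166 [ 494.4 -230.1   61.2] ((493.0779113769531, -230.24700927734375), (99.89311981201172, 140.4774627685547), 82.17459106445312)
top heat 9871 [559.7  42.3 138.5] ((563.8104858398438, 43.76580810546875), (286.2782897949219, 300.404296875), 6.518738746643066)
scene handle 0
scene bar 0
scene ctop 637 [ 598.9 -172.    58.8] ((621.4122924804688, -171.8519744873047), (189.18331909179688, 150.0), 0.29168999195098877)
scene heat 0
```

```bash
cat >> h.py <<'E'
def go(p,yaw,down=True):
    """remaining shift (cm, tool axes now) and turn about tool x to a tool-down pose whose tool z has this world yaw (mod pi)"""
    s=ctrl.sense(); M=R.from_quat(s['tcp_rot']).as_matrix()
    z=np.array([np.cos(yaw),np.sin(yaw),0]); x=np.array([0,0,-1.]); T=np.stack([x,np.cross(z,x),z],1)
    print('t',s['time'],'pos',s['eef_pos'].round(1),'F',s['ft_force'].round(1),'open',round(s['opening'],1),'q',s['joints'].round(2))
    print('shift cm',(M.T@(np.array(p)-s['eef_pos'])/10).round(2))
    for k in(0,np.pi):
        T2=T@R.from_euler('x',k).as_matrix(); print('turn',R.from_matrix(M.T@T2).as_rotvec().round(3))
E
python3 - <<'E'
from h import *
print(R.from_quat(ctrl.sense()['tcp_rot']).as_matrix().round(3),ctrl.tcp_to_grasp)
go([477.7,-228.1,150],-.131+np.pi/2)
E
```

```text
[[-0.001  0.938  0.346]
 [ 0.002  0.346 -0.938]
 [-1.    -0.    -0.002]] 18.700000000000003
t 0.1 pos [ 224.3 -609.5  221.6] F [-0.2  0.5 -0.2] open 86.9 q [ 1.23  0.32 -0.07  1.45  0.02  1.37 -0.06]
shift cm [  7.2   36.95 -27.02]
turn [-2.658e+00 -1.000e-03 -2.000e-03]
turn [ 0.484 -0.002  0.001]
```

Request:
apply_moves:
  deltas:
    - [[0,4.2,-3.1],[0,0,0],0]
    - [[0,4.2,-3.1],[0,0,0],0]
    - [[0,4.2,-3.1],[0,0,0],0]
    - [[0,4.2,-3.1],[0,0,0],0]
    - [[0,4.2,-3.1],[0,0,0],0]
    - [[0,4.2,-3.1],[0,0,0],0]
    - [[0,4.2,-3.1],[0,0,0],0]
    - [[0,4.2,-3.1],[0,0,0],0]
  squeeze: 25

```text
time: 1.1
eef_pos: [454.7, -259.6, 222.3]
tcp_rot: [0.404, 0.58, -0.405, 0.58]
ft_force: [0.8, -0.2, 0.1]
opening: 87.3
```

Request:
apply_moves:
  deltas:
    - [[0,0,0],[-0.18,0,0],0]
    - [[0,0,0],[-0.18,0,0],0]
    - [[0,0,0],[-0.18,0,0],0]
    - [[0,0,0],[-0.18,0,0],0]
    - [[0,0,0],[-0.18,0,0],0]
    - [[0,0,0],[-0.18,0,0],0]
    - [[0,0,0],[-0.18,0,0],0]
    - [[0,0,0],[-0.18,0,0],0]

```text
time: 2.1
eef_pos: [453.9, -261.0, 222.1]
tcp_rot: [-0.08, 0.703, 0.081, 0.702]
ft_force: [0.5, -0.1, -0.2]
opening: 86.8
```

Request:
apply_moves:
  deltas:
    - [[0,0,0],[-0.17,0,0],0]
    - [[0,0,0],[-0.17,0,0],0]
    - [[0,0,0],[-0.17,0,0],0]
    - [[0,0,0],[-0.17,0,0],0]
    - [[0,0,0],[-0.17,0,0],0]
    - [[0,0,0],[-0.17,0,0],0]
    - [[0,0,0],[-0.17,0,0],0]
    - [[0,0,0],[0,0,0],0]

```text
time: 3.1
eef_pos: [453.9, -261.1, 222.2]
tcp_rot: [-0.458, 0.539, 0.458, 0.538]
ft_force: [-0.0, 0.4, -0.2]
opening: 87.3
```

Run:
```python
from h import *
go([477.7,-228.1,150],-.131+np.pi/2)
c=save('wrist','w1')
```

```text
t 3.1 pos [ 453.9 -261.1  222.2] F [-0.   0.4 -0.2] open 87.3 q [ 0.91  0.08 -0.46  1.75  0.04  1.33  1.85]
shift cm [ 7.22 -1.82  3.63]
turn [-0.03   0.    -0.001]
turn [ 3.112e+00 -1.000e-03 -0.000e+00]
```

View pics/w1.png

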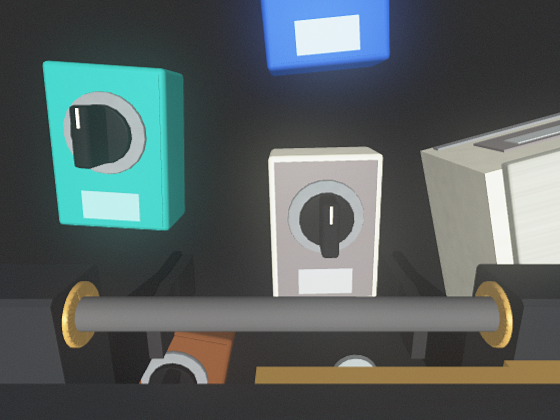

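The wrist view shows the white box with its switch bar at about (330,228), in line with the jaws. I cross-check its position with the wrist depth.

Run:
```python
from h import *
c=dict(np.load('pics/w1.npz'));v,u=np.mgrid[:420,:560];K=c['camera_matrix']
d=np.stack([(u-K[0,2])/K[0,0],-(v-K[1,2])/K[1,1],-np.ones(u.shape)],-1)@R.from_quat(c['orientation']).as_matrix().T
X=c['eye']+d*c['z_map'][...,None]
m=(c['z_map']>0)&(abs(X[...,0]-478)<50)&(abs(X[...,1]+228)<50)&(X[...,2]>100)&(X[...,2]<112)
p=X[m];print(len(p),p.mean(0),cv2.minAreaRect(p[:,:2].astype(np.float32)))
```

```text
992 [ 478.41613553 -230.15457892  104.59728485] ((479.55120849609375, -229.92962646484375), (14.175883293151855, 45.79630661010742), 81.47992706298828)
```

Request:
apply_moves:
  deltas:
    - [[1,-0.96,1.78],[-0.02,0,0],0]
    - [[1,-0.96,1.78],[0,0,0],0]
    - [[2,0,0],[0,0,0],0]
    - [[2,0,0],[0,0,0],0]
    - [[2,0,0],[0,0,0],0]
    - [[2,0,0],[0,0,0],0]
    - [[2,0,0],[0,0,0],0]
    - [[2,0,0],[0,0,0],0]

```text
time: 4.15
eef_pos: [479.0, -226.9, 81.2]
tcp_rot: [-0.464, 0.533, 0.465, 0.534]
ft_force: [0.3, -0.3, 0.4]
opening: 87.1
```

Run:
```python
from h import *
go([478.5,-229,78],-.14+np.pi/2)
```

```text
t 4.15 pos [ 479.  -226.9   81.2] F [ 0.3 -0.3  0.4] open 87.1 q [ 0.84  0.22 -0.5   1.9   0.12  1.05  1.73]
shift cm [ 0.32  0.02 -0.22]
turn [ 0.002  0.001 -0.   ]
turn [-3.14e+00  0.00e+00  2.00e-03]
```

Request:
apply_moves:
  deltas:
    - [[0.2,0,-0.2],[0,0,0],0]
    - [[0,0,0],[0,0,0],0.5]
    - [[0,0,0],[0,0,0],1]
    - [[0,0,0],[0,0,0],1]
    - [[0,0,0],[0,0,0],1]
    - [[0,0,0],[0,0,0],1]
    - [[0,0,0],[0,0,0],1]
    - [[0,0,0],[0,0,0],1]
  squeeze: 20

```text
time: 5.15
eef_pos: [478.2, -230.8, 80.6]
tcp_rot: [-0.464, 0.533, 0.464, 0.533]
ft_force: [0.1, 0.1, 0.4]
opening: 24.8
```

Request:
apply_moves:
  deltas:
    - [[0,0,0],[0,0,0],1]
    - [[0,0,0],[0,0,0],1]
    - [[0,0,0],[0,0,0],1]
    - [[0,0,0],[0,0,0],1]
    - [[0,0,0],[0,0,0],1]
    - [[0,0,0],[0,0,0],1]
    - [[0,0,0],[0,0,0],1]
    - [[0,0,0],[0,0,0],1]

```text
time: 6.15
eef_pos: [478.2, -230.2, 80.5]
tcp_rot: [-0.464, 0.533, 0.464, 0.534]
ft_force: [-0.6, 5.7, 1.6]
opening: 13.9
```

Request:
apply_moves:
  deltas:
    - [[0,0,0.1],[0.16,0,0],1]
    - [[0,0,0],[0.16,0,0],1]
    - [[0,0,0],[0.16,0,0],1]
    - [[0,0,0],[0.16,0,0],1]
    - [[0,0,0],[0.16,0,0],1]
    - [[0,0,0],[0.16,0,0],1]
    - [[0,0,0],[0.16,0,0],1]
    - [[0,0,0],[0.06,0,0],1]

```text
time: 7.15
eef_pos: [479.3, -229.0, 80.5]
tcp_rot: [-0.088, 0.701, 0.088, 0.702]
ft_force: [2.2, 4.9, -0.4]
opening: 13.9
```

Request:
apply_moves:
  deltas:
    - [[0,0,0],[0.03,0,0],1]
    - [[0,0,0],[0,0,0],1]
    - [[0,0,0],[0,0,0],1]
    - [[0,0,0],[0,0,0],1]
    - [[0,0,0],[0,0,0],1]
    - [[0,0,0],[0,0,0],1]
    - [[0,0,0],[0,0,0],1]
    - [[0,0,0],[0,0,0],1]

```text
time: 8.15
eef_pos: [479.4, -229.0, 80.6]
tcp_rot: [-0.079, 0.702, 0.079, 0.703]
ft_force: [2.3, 5.4, -0.3]
opening: 13.9
```

Run:
```python
from h import *
go([478.5,-229,78],-.14+np.pi/2)
print(ctrl.sense()['ft_torque'])
cs=save('top','t2'); s=save('scene','s2')
a=cv2.imread('pics/t2.png')[185:265,270:350];b=cv2.imread('pics/s2.png')[150:290,160:320]
cv2.imwrite('pics/c2.png',np.hstack([cv2.resize(a,(380,380)),cv2.resize(b,(420,380))]))
```

```text
t 8.15 pos [ 479.4 -229.    80.6] F [ 2.3  5.4 -0.3] open 13.9 q [ 0.72  0.21 -0.36  1.9   0.08  1.04  0.55]
shift cm [ 0.25  0.02 -0.09]
turn [-1.207e+00  2.000e-03  1.000e-03]
turn [ 1.935e+00  1.000e-03 -2.000e-03]
[ 1.13985476 -0.64155523  0.25998653]
```

View pics/c2.png

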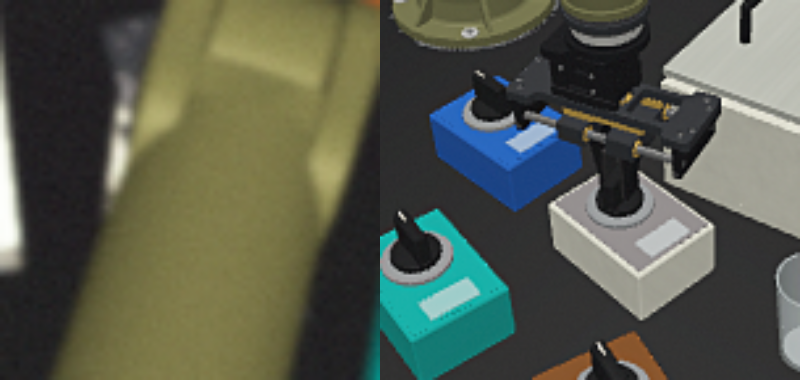

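The bar is gripped and turned about 1.2 rad. The 0.26 N m reaction is more than the spring's maximum, which suggests the stop. I'll nudge a little further to confirm, then let go.

Request:
apply_moves:
  deltas:
    - [[0,0,0],[0.04,0,0],1]
    - [[0,0,0],[0.03,0,0],1]
    - [[0,0,0],[0,0,0],1]
    - [[0,0,0],[0,0,0],1]
    - [[0,0,0],[0,0,0],1]
    - [[0,0,0],[0,0,0],1]
    - [[0,0,0],[0,0,0],1]
    - [[0,0,0],[0,0,0],1]

```text
time: 9.25
eef_pos: [479.4, -229.3, 80.6]
tcp_rot: [-0.054, 0.704, 0.054, 0.706]
ft_force: [3.6, 3.8, -0.8]
opening: 14.5
```

Run:
```python
from h import *
go([478.5,-229,78],-.14+np.pi/2)
print(ctrl.sense()['ft_torque'])
```

```text
t 9.25 pos [ 479.4 -229.3   80.6] F [ 3.6  3.8 -0.8] open 14.5 q [ 0.72  0.21 -0.35  1.9   0.08  1.04  0.48]
shift cm [ 0.26  0.05 -0.09]
turn [-1.277e+00  1.000e-03  2.000e-03]
turn [ 1.865e+00  2.000e-03 -1.000e-03]
[ 0.92054287 -0.8203336   0.53350452]
```

Torque rose to 0.53 N m and the jaws were pried open by 0.6 mm, so the switch is firmly on its stop. Now I release and rise.

Request:
apply_moves:
  deltas:
    - [[0,0,0],[0,0,0],0]
    - [[0,0,0],[0,0,0],0]
    - [[0,0,0],[0,0,0],0]
    - [[0,0,0],[0,0,0],0]
    - [[0,0,0],[0,0,0],0]
    - [[0,0,0],[0,0,0],0]
    - [[0,0,0],[0,0,0],0]
    - [[0,0,0],[0,0,0],0]

```text
time: 10.25
eef_pos: [478.3, -230.0, 80.6]
tcp_rot: [-0.054, 0.705, 0.054, 0.705]
ft_force: [1.0, -0.1, 0.2]
opening: 84.0
```

Request:
apply_moves:
  deltas:
    - [[0,0,0],[0,0,0],0]
    - [[0,0,0],[0,0,0],0]
    - [[-2,0,0],[0,0,0],0]
    - [[-4,0,0],[0,0,0],0]
    - [[-4,0,0],[0,0,0],0]
    - [[-4,0,0],[0,0,0],0]
    - [[-4,0,0],[0,0,0],0]
    - [[0,0,0],[0,0,0],0]

```text
time: 11.25
eef_pos: [480.2, -230.5, 264.3]
tcp_rot: [-0.055, 0.703, 0.052, 0.707]
ft_force: [0.3, 0.2, -0.9]
opening: 86.9
```

Run:
```python
from h import *
go([471.5,31,165],.107)
s=save('scene','s3')
b=cv2.imread('pics/s3.png')[100:310,140:420]
cv2.imwrite('pics/c3.png',cv2.resize(b,None,fx=2.5,fy=2.5))
```

```text
t 11.25 pos [ 480.2 -230.5  264.3] F [ 0.3  0.2 -0.9] open 86.9 q [ 0.73  0.06 -0.35  1.67  0.02  1.4   0.53]
shift cm [ 9.83 26.02  3.05]
turn [0.045 0.006 0.004]
turn [-3.097 -0.007  0.009]
```

View pics/c3.png

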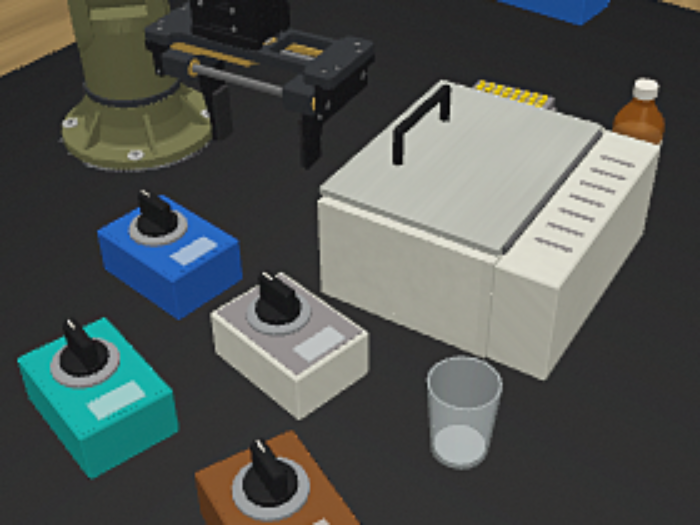

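The switch has sprung back, with its bar at (277,300) along the box axis like its neighbours, and the lid is shut. Next is the handle.

Request:
apply_moves:
  deltas:
    - [[0,4.3,0.5],[0.04,0,0],0]
    - [[0,4.3,0.5],[0,0,0],0]
    - [[0,4.3,0.4],[0,0,0],0]
    - [[0,4.3,0.3],[0,0,0],0]
    - [[0,4.3,0.1],[0,0,0],0]
    - [[0,4.3,0],[0,0,0],0]
    - [[0,0,0],[0,0,0],0]
    - [[0,0,0],[0,0,0],0]

```text
time: 12.3
eef_pos: [465.2, 27.6, 259.5]
tcp_rot: [-0.04, 0.707, 0.039, 0.705]
ft_force: [0.3, -0.5, -0.6]
opening: 86.9
```

Run:
```python
from h import *
go([471.5,31,163],.107)
c=save('wrist','w4')
v,u=np.mgrid[:420,:560];K=c['camera_matrix']
d=np.stack([(u-K[0,2])/K[0,0],-(v-K[1,2])/K[1,1],-np.ones(u.shape)],-1)@R.from_quat(c['orientation']).as_matrix().T
X=c['eye']+d*c['z_map'][...,None]
m=(c['z_map']>0)&(abs(X[...,0]-471)<50)&(abs(X[...,1]-31)<80)&(X[...,2]>177)&(X[...,2]<195)
p=X[m];print(len(p),p.mean(0),cv2.minAreaRect(p[:,:2].astype(np.float32)) if len(p) else 0)
```

```text
t 12.3 pos [465.2  27.6 259.5] F [ 0.3 -0.5 -0.6] open 86.9 q [ 0.51 -0.08 -0.59  1.81 -0.04  1.4   0.04]
shift cm [9.65 0.27 0.68]
turn [ 0.005 -0.002  0.001]
turn [-3.137e+00 -1.000e-03 -3.000e-03]
3033 [472.71828722  37.7359999  186.69222861] ((473.2176208496094, 34.525848388671875), (12.015938758850098, 116.11225891113281), 6.409158229827881)
```

Request:
apply_moves:
  deltas:
    - [[1,0.4,0.75],[0,0,0],0]
    - [[2,0,0],[0,0,0],0]
    - [[2,0,0],[0,0,0],0]
    - [[2,0,0],[0,0,0],0]
    - [[1.6,0,0],[0,0,0],0]
    - [[1,0,0],[0,0,0],0]
    - [[0,0,0],[0,0,0],0]
    - [[0,0,0],[0,0,0],0]

```text
time: 13.35
eef_pos: [473.2, 33.4, 165.1]
tcp_rot: [-0.04, 0.706, 0.04, 0.706]
ft_force: [0.2, 0.6, -0.0]
opening: 86.9
```

Run:
```python
from h import *
go([472.3,32,163],.11)
```

```text
t 13.35 pos [473.2  33.4 165.1] F [ 0.2  0.6 -0. ] open 86.9 q [ 0.5   0.01 -0.62  1.93  0.01  1.2  -0.01]
shift cm [ 0.21 -0.13 -0.1 ]
turn [0.002 0.001 0.   ]
turn [-3.14e+00 -0.00e+00  2.00e-03]
```

Request:
apply_moves:
  deltas:
    - [[0.2,0,-0.1],[0,0,0],0.5]
    - [[0,0,0],[0,0,0],1]
    - [[0,0,0],[0,0,0],1]
    - [[0,0,0],[0,0,0],1]
    - [[0,0,0],[0,0,0],1]
    - [[0,0,0],[0,0,0],1]
    - [[0,0,0],[0,0,0],1]
    - [[0,0,0],[0,0,0],1]
  squeeze: 25

```text
time: 14.35
eef_pos: [471.6, 33.3, 162.5]
tcp_rot: [-0.04, 0.706, 0.04, 0.706]
ft_force: [0.4, 0.4, -0.6]
opening: 15.0
```

Request:
apply_moves:
  deltas:
    - [[0,0,0],[0,0,0],1]
    - [[0,0,0],[0,0,0],1]
    - [[0,0,0],[0,0,0],1]
    - [[0,0,0],[0,0,0],1]
    - [[0,0,0],[0,0,0],1]
    - [[0,0,0],[0,0,0],1]
    - [[0,0,0],[0,0,0],1]
    - [[0,0,0],[0,0,0],1]

```text
time: 15.35
eef_pos: [472.8, 33.4, 162.6]
tcp_rot: [-0.039, 0.705, 0.04, 0.707]
ft_force: [6.3, -0.4, -4.1]
opening: 11.1
```

Run:
```python
from h import *
go([472.3,32,163],.11)
# tool-frame lift: bar path about hinge, tool orientation optionally following by fraction f
g=ctrl.tcp_to_grasp
for f in(0,.5):
    print('f',f)
    pb=None
    for th in np.radians(np.arange(0,48.1,3)):
        b=np.array([-165*np.cos(th)+50*np.sin(th),165*np.sin(th)+50*np.cos(th)])
        a=f*th; x=np.array([-np.sin(a),-np.cos(a)]); z=np.array([np.cos(a),-np.sin(a)])
        t=b+g*x
        if pb is not None: print(round(np.degrees(th)),'dx %.2f dz %.2f'%((t-pb)@px/10,(t-pb)@pz/10))
        pb,px,pz=t,x,z
```

```text
t 15.35 pos [472.8  33.4 162.6] F [ 6.3 -0.4 -4.1] open 11.1 q [ 0.5   0.01 -0.62  1.93  0.01  1.2  -0.01]
shift cm [-0.04 -0.13 -0.07]
turn [ 0.002  0.003 -0.   ]
turn [-3.14   0.     0.004]
f 0
3 dx -0.86 dz 0.28
6 dx -0.84 dz 0.33
9 dx -0.82 dz 0.37
12 dx -0.80 dz 0.41
15 dx -0.78 dz 0.46
18 dx -0.75 dz 0.50
21 dx -0.73 dz 0.54
24 dx -0.70 dz 0.57
27 dx -0.67 dz 0.61
30 dx -0.63 dz 0.64
33 dx -0.60 dz 0.67
36 dx -0.56 dz 0.71
39 dx -0.53 dz 0.73
42 dx -0.49 dz 0.76
45 dx -0.45 dz 0.78
48 dx -0.40 dz 0.81
f 0.5
3 dx -0.86 dz 0.24
6 dx -0.85 dz 0.26
9 dx -0.84 dz 0.28
12 dx -0.83 dz 0.30
15 dx -0.82 dz 0.32
18 dx -0.81 dz 0.34
21 dx -0.80 dz 0.37
24 dx -0.79 dz 0.39
27 dx -0.78 dz 0.41
30 dx -0.77 dz 0.43
33 dx -0.75 dz 0.45
36 dx -0.74 dz 0.47
39 dx -0.73 dz 0.49
42 dx -0.71 dz 0.51
45 dx -0.70 dz 0.52
48 dx -0.68 dz 0.54
```

Gripped (11.1 mm on the 12 mm bar). I'll lift along the hinge arc with the tool kept vertical and the bar turning in the pads. The first half goes to 24°.

Request:
apply_moves:
  deltas:
    - [[-0.86,0,0.35],[0,0,0],1]
    - [[-0.84,0,0.33],[0,0,0],1]
    - [[-0.82,0,0.37],[0,0,0],1]
    - [[-0.8,0,0.41],[0,0,0],1]
    - [[-0.78,0,0.46],[0,0,0],1]
    - [[-0.75,0,0.5],[0,0,0],1]
    - [[-0.73,0,0.54],[0,0,0],1]
    - [[-0.7,0,0.57],[0,0,0],1]

```text
time: 16.35
eef_pos: [505.7, 37.1, 225.7]
tcp_rot: [-0.04, 0.707, 0.039, 0.705]
ft_force: [-2.8, -0.1, -0.8]
opening: 11.1
```

```bash
cat >> h.py <<'E'
def lid():
    s=ctrl.sense(); M=R.from_quat(s['tcp_rot']).as_matrix(); g=s['eef_pos']-ctrl.tcp_to_grasp*M[:,0]
    ex=np.array([np.cos(.109),np.sin(.109)]); hx=ex@np.array([472.5,32])+165
    r=np.array([g[:2]@ex-hx,g[2]-131]); rad=np.hypot(165,50)
    th=np.arctan2(r[1],-r[0])-np.arctan2(50,165)
    print('t',s['time'],'lid deg',np.degrees(th).round(2),'radius err',(np.hypot(*r)-rad).round(1),'F',s['ft_force'].round(1),'open',round(s['opening'],1),'tau',s['ft_torque'].round(2),'q',s['joints'].round(2))
E
python3 -c "
from h import *
lid()"
```

```text
t 16.35 lid deg 23.92 radius err 1.2 F [-2.8 -0.1 -0.8] open 11.1 tau [-0.13  0.95 -0.05] q [ 0.48  0.05 -0.62  1.77  0.03  1.33 -0.03]
```

Request:
apply_moves:
  deltas:
    - [[-0.67,0,0.61],[0,0,0],1]
    - [[-0.63,0,0.64],[0,0,0],1]
    - [[-0.6,0,0.67],[0,0,0],1]
    - [[-0.56,0,0.71],[0,0,0],1]
    - [[-0.53,0,0.73],[0,0,0],1]
    - [[-0.49,0,0.76],[0,0,0],1]
    - [[-0.45,0,0.78],[0,0,0],1]
    - [[0,0,0],[0,0,0],1]

```text
time: 17.35
eef_pos: [555.6, 42.7, 267.6]
tcp_rot: [-0.04, 0.706, 0.039, 0.706]
ft_force: [-7.5, -0.5, 8.4]
opening: 10.9
```

```bash
python3 -c "
from h import *
lid(); c=save('scene','s5')
v,u=np.mgrid[:420,:560];K=c['camera_matrix']
cv2.imwrite('pics/c5.png',cv2.resize(cv2.imread('pics/s5.png')[60:300,160:440],None,fx=2.5,fy=2.5))
"
```

```text
t 17.35 lid deg 45.52 radius err 2.9 F [-7.5 -0.5  8.4] open 10.9 tau [-0.3   1.67 -0.01] q [ 0.45  0.15 -0.63  1.6   0.09  1.42 -0.08]
```

View pics/c5.png

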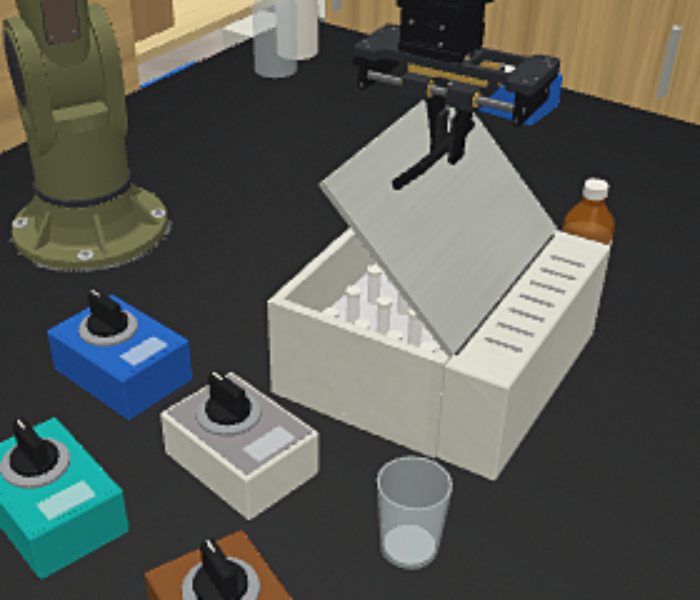

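The lid is up near 45° with the fingers on the bar, and the switch is at rest. I'll measure the lid angle by fitting a plane to the depth.

```bash
cat >> h.py <<'E'
def plane():
    c=ctrl.capture('scene'); v,u=np.mgrid[:420,:560];K=c['camera_matrix']
    d=np.stack([(u-K[0,2])/K[0,0],-(v-K[1,2])/K[1,1],-np.ones(u.shape)],-1)@R.from_quat(c['orientation']).as_matrix().T
    X=c['eye']+d*c['z_map'][...,None]
    # lid face: crop polygon (410,200),(480,200),(520,235),(450,320),(390,240) of c5
    m=np.zeros((420,560),np.uint8); cv2.fillPoly(m,[(np.array([[420,210],[480,180],[530,230],[455,325],[385,230]])/2.5+[160,60]).astype(np.int32)],1)
    p=X[(m>0)&(c['z_map']>0)]; q=p.mean(0); n=np.linalg.svd(p-q,full_matrices=False)[2][2]; n*=np.sign(n[2])
    print('lid plane n',n.round(3),'deg',np.degrees(np.arccos(n[2])).round(2),'rms',((p-q)@n).std().round(2))
E
python3 -c "
from h import *
plane(); lid()"
```

```text
lid plane n [0.701 0.079 0.709] deg 44.87 rms 1.2
t 17.45 lid deg 45.41 radius err 2.9 F [-7.6 -0.8  8.6] open 11.3 tau [-0.24  1.61  0.  ] q [ 0.45  0.15 -0.63  1.6   0.09  1.42 -0.08]
```

The plane fit gives 44.9°. I'll ease the radial strain by about 1 mm, hold for a second, and check for drift.

Request:
apply_moves:
  deltas:
    - [[-0.08,0,-0.06],[0,0,0],1]
    - [[0,0,0],[0,0,0],1]
    - [[0,0,0],[0,0,0],1]
    - [[0,0,0],[0,0,0],1]
    - [[0,0,0],[0,0,0],1]
    - [[0,0,0],[0,0,0],1]
    - [[0,0,0],[0,0,0],1]
    - [[0,0,0],[0,0,0],1]

```text
time: 18.45
eef_pos: [554.7, 42.6, 267.2]
tcp_rot: [-0.04, 0.706, 0.039, 0.706]
ft_force: [-6.0, -1.0, 5.8]
opening: 11.1
```

```bash
python3 -c "
from h import *
plane(); lid(); c=save('top','t6'); save('scene','s6')
a=cv2.imread('pics/t6.png')[125:275,100:350]; b=cv2.imread('pics/top0.png')[125:275,100:350]
cv2.imwrite('pics/c6.png',cv2.resize(np.vstack([b,a]),None,fx=2,fy=2))
"
```

```text
lid plane n [0.697 0.078 0.713] deg 44.54 rms 1.22
t 18.5 lid deg 45.18 radius err 2.9 F [-6.6 -0.9  6.6] open 11.0 tau [-0.23  1.3   0.03] q [ 0.45  0.15 -0.63  1.6   0.09  1.42 -0.08]
```

View pics/c6.png

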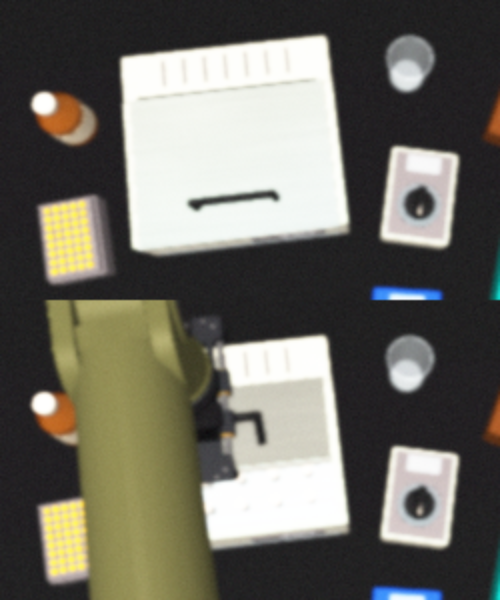

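Tip box, bottle and beaker are at the same pixels before (top half) and after (bottom half). The switch is at rest, and the lid is held at 44.5–45° and steady. Handing in.

```bash
python3 -c "
from h import *
print(ctrl.job_done())"
```

```text
the job is handed in; nothing more can be done
None
```

The job is handed in at about 18.5 s: the switch was turned and let go, then the lid was raised and is still held by its handle. `job_done` gives no verdict, so what follows rests on my own checks.

- **Switch:** I gripped the black switch on the white control box and turned it about 1.2 rad clockwise to its stop. Pushing slightly further raised the torque from 0.26 to 0.53 N m, which confirmed the stop. I then let go, and the picture showed the bar back at rest with the lid still shut.
- **Lid:** I lifted it along the hinge arc. The last checks read 44.5° from a plane fitted to the lid and 45.2° from the arm's pose. It moved by only about 0.3° over the last second, as I eased the grip position by about 1 mm.
- **Bystanders:** the tip box, bottle and beaker sit at the same pixels in the top view before and after.

**One disagreement:** the arm's pose put the handle about 3 mm further from the hinge than the stated size, and a push of about 9 N remained on the tool. Both are well within limits.

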